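# Close the dowel box in the cabinet shop

## Task

Close up the dowel box: hang the ear defenders that stand astride it over the low steel rail, slide the box's lid (the wider of the two) out of the white cabinet and let go of it flat on the open bench, clear of the cabinet, then take it by its knob and set it on the box so that it lies level in the rebate, flush with the rim. Set things down without dropping them, and leave everything else on the bench where it is.

Things in the scene. Friction and masses are not known exactly. Their poses are not given: they have to be found in the camera images.
- box: open plywood dowel box, fixed to the bench, outside 199 (x) x 87 (y) x 50 mm high, walls 8 mm. Origin: centre of its underside, x along its length. Inside the walls a rebate 183 x 71 mm and 14 mm deep runs all round; the lid lies in it on an 12 mm wide ledge 36 mm above the bench, flush with the rim
- lid: flat plywood lid of the box, 174 (x) x 62 (y) x 14 mm, 0.16 kg, with a wooden bar knob in the middle of its top: 36 mm along x, 16 mm along y, from 14 to 40 mm above the underside. Origin: centre of the underside, x along its length. It starts flat on the bench, in one of the cabinet's two bays, knob under the cabinet's top, one end sticking out 60 to 70 mm
- cabinet: low white cabinet carcass, fixed, 200 deep (x) x 278 wide (y) x 78 mm high, with two bays 115 mm wide and 62 mm high side by side along y, no floor, open at front and back. Panels 16 mm. Origin: centre of its underside; its front, where the lids stick out, faces its own -x (to the robot's right) at x = -100 mm
- ear_defenders: grey and black ear defenders, a stiff arch in its own y-z plane standing on its two ear cups, astride the box at the start. 168 mm over the cups (y), 115 mm between them, 142 mm high; cups 56 mm (x) x 66 mm high. The headband's flat top is 60 mm long (y), 20 mm wide (x), from 120 to 142 mm above the feet. 0.22 kg. Origin: midway between the cups, on the level of their undersides
- crown (a point): point on the underside of the ear defenders' headband, in the middle, 120 mm above their origin; axes as the ear defenders
- rail: fixed low steel rail: a round bar 12 mm thick and about 200 mm long along its y, with a post at each end. Origin: on the bench under the bar's middle
- rail_mid (a point): middle of the rail's bar, on its axis, 140 mm above the bench (bar top at 146 mm); bar along y
- narrow_lid: the other lid, of the same make but only 44 mm wide (174 x 44 x 14 mm, same knob); it belongs to another box. Origin: centre of the underside, x along its length
- glue_bottle: upright glue bottle, 54 mm across, 140 mm high; origin: centre of the underside
- filler_can: upright can, 80 mm across, 90 mm high; origin: centre of the underside
- screwdriver: screwdriver 190 mm long lying on the bench along its x
- screw_tray: grey divided tray 140 x 100 x 35 mm; origin: centre of the underside
- sanding_block: cork sanding block 110 x 60 x 46 mm with a wooden grip, lying on top of the cabinet; origin: centre of the underside
- offcut: timber offcut 90 x 140 x 38 mm; origin: centre of the underside
- tape_roll: roll of paper tape lying flat, 100 mm across, 40 mm high; origin: centre of the underside
Not all that is in view belongs to the job. What is shaped like the lid but blue or pink is not meant.

How it is judged:
On the way:
1. The lid lies flat on the bench, drawn out of the cabinet far enough to free its knob (lid centre more than 125 mm in front of the cabinet's centre, i.e. 25 mm out of its front), and is let go (x of lid in the frame of cabinet below -0.125 m and height (world z) of lid below 0.006 m and angle between lid's own z axis and vertical below 0.05 rad and contact force between lid and the fingers below 0.05 N), for 0.2 s.
At the end, for the whole second after the job is handed in: Lid in the box's rebate, centred within 7 mm and 0.08 rad, level within 0.035 rad, underside 33 to 40 mm up. Ear defenders hang on the rail: crown within 30 mm of the bar, 85 mm of its middle along it, 135 to 155 mm up, upright within 0.35 rad. Both at rest (x of lid in the frame of box between -0.007 and 0.007 m and y of lid in the frame of box between -0.007 and 0.007 m and z of lid in the frame of box between 0.033 and 0.04 m and angle between lid's own z axis and vertical below 0.035 rad and angle between the x axis of lid and the x axis of box, either way round below 0.08 rad and linear speed of lid below 0.02 m/s and x of crown in the frame of rail between -0.03 and 0.03 m and y of crown in the frame of rail between -0.085 and 0.085 m and z of crown in the frame of rail between 0.135 and 0.155 m and angle between ear_defenders's own z axis and vertical below 0.35 rad and contact force between ear_defenders and rail above 0.3 N and linear speed of ear_defenders below 0.05 m/s); the robot touches nothing.
It fails at once if the lid is dropped: faster than 0.5 m/s while not held (contact force between lid and the fingers below 0.05 N and linear speed of lid above 0.5 m/s).
It fails at once if the ear defenders are dropped: faster than 0.5 m/s while not held (contact force between ear_defenders and the fingers below 0.05 N and linear speed of ear_defenders above 0.5 m/s).
It fails at once if any other thing on the bench is moved by more than 40 mm (distance of any of narrow_lid, glue_bottle, filler_can, screwdriver, screw_tray, sanding_block, offcut, tape_roll from where it was at the start of the episode above 0.04 m).
It also fails if it takes over 72 s, if anything falls off the work surface, if the arm or the gripper's body presses on something with over 40 N, if the wrist force passes 120 N, or if a joint passes its speed limit or range.

## Robot

A 6-joint arm with a two-finger parallel gripper is mounted at the origin on the work surface. World frame = base frame: x ahead of the robot, y to its left, z up, the work surface at z = 0. Lengths are in m, angles in rad, forces in N, time in s.
With the tool pointing down it reaches from about 0.275 to 0.75 m from the base axis. Payload 10.2 kg.
Tool frame: the origin (TCP) lies on the mounting face of the last link; the fingertips stand 173 mm ahead of it and the grasp point (between the pads) lies 155 mm ahead of it; z points along the fingers, x is the direction in which the jaws open and shut, and the axes are right-handed (so a half turn about z gives the same grasp; the last joint's range is limited). The gripper opens to 85 mm and grips with 20 to 120 N. Pads are 22 mm wide; open, the fingers measure 114 mm over their backs; the gripper's body (76 mm by 85 mm) begins 54 mm behind the grasp point. The pads swing forward as they close: fully open they stand 13 mm farther back than shut.
Start: joints at [-1.481, 0.313, 1.498, -0, 1.331, -0.223], TCP at [0.162, -0.5, 0.405] pointing down, gripper open.
Joint ranges: [-2.94, 2.94], [-0.97, 2.17], [0.19, 2.56], [-1.23, 4.37], [0.02, 3.11], [-2.88, 2.88]. Speed limits (rad/s): [2.39, 2.39, 3.01, 3.14, 3.14, 3.14].

## Interface

Orientations are given as [roll, pitch, yaw] about the fixed x, y, z axes, in that order (R = Rz(yaw) Ry(pitch) Rx(roll)).
In Python, from plant import arm gives the robot as it stands. The module is installed in compiled form; this text tells all that it offers. Calls block until the motion is done:
- arm.move_pose(position, orientation): joint-space move of the TCP to a pose.
- arm.line_to(position, max_speed=0.15, rotation=None): straight line of the TCP; rotation=None keeps the orientation; max_speed is the mean speed in m/s.
- arm.movej(angles): joint-space move.
- arm.move_gripper(opening, newtons=None): finger opening in m; newtons is the grip in N (None keeps the last); returns when the fingers have stopped.
- arm.dwell(seconds).
- arm.solve_ik(position, orientation): joint angles nearest the present ones, or None.
- arm.snapshot(name): name is "scene" or "side" or "wrist"; returns a dict with "image" (400x640x3 uint8, red, green, blue), "depth" (400x640 float32, m along the optical axis (not along the pixel's ray), 0 where there is no reading), "fx", "fy", "cx", "cy" (pixels), "world_from_camera" (4x4, takes a point from camera to world coordinates). Camera axes: x right, y down, z forward; pixel columns grow to the right and rows downward; lengths in m; the calibration is good to about 2 mm. A picture is of the moment at which its call begins.
A pose or a line that the arm cannot do raises arm.MotionError and nothing moves.
- arm.job_done(): hands the job in, once; it reports no verdict.
Readings, each from a call of its own:
- arm.read_clock(): time.
- arm.read_joints(): joint angles.
- arm.read_qd(): joint speeds.
- arm.read_effort(): joint torques, N m.
- arm.read_ee_pos(): TCP position.
- arm.read_ee_rot(): TCP orientation.
- arm.read_contact_force(): force on the tool from outside, world axes, zero at the start.
- arm.read_ft_torque(): the same for the moment, N m.
- arm.read_opening(): finger opening in m.
Only numpy, scipy, OpenCV 4.12 (cv2) and the standard library are available. Lean on these libraries where they do the work, as an engineer would, in place of code of your own. Each camera call takes 0.05 s, during which the arm holds its last target. There are 200 camera calls.

## Working session

There is one attempt and no reset: what is moved stays moved. The work goes in short steps, each a Python script; the robot and the scene stay as the last script left them, time stands still between calls to the robot, and variables do not carry over. Pictures are saved under pics/ and viewed, about 8 in all and at most 12, crops included, and the job is handed in when it is done.

```bash
mkdir -p pics; cat > h.py <<'E'
import numpy as np, cv2, pickle
from plant import arm
def snap(n,tag):
    s=arm.snapshot(n); pickle.dump(s,open(f'pics/{tag}.pkl','wb')); cv2.imwrite(f'pics/{tag}.png',s['image'][:,:,::-1]); return s
def load(tag): return pickle.load(open(f'pics/{tag}.pkl','rb'))
def cloud(s):
    d=s['depth']; v,u=np.mgrid[:d.shape[0],:d.shape[1]]
    p=np.stack([(u-s['cx'])/s['fx']*d,(v-s['cy'])/s['fy']*d,d,np.ones_like(d)],-1)@s['world_from_camera'].T
    p=p[...,:3]; p[d==0]=np.nan; return p
E
python3 - <<'E'
from h import *
a=snap('scene','s0');b=snap('side','d0')
for s in(a,b): print(np.round(s['world_from_camera'],3).tolist(),s['fx'])
print(arm.read_clock(),arm.read_ee_rot())
im=np.vstack([a['image'],b['image']])
cv2.imwrite('pics/both.png',cv2.resize(im[:,:,::-1],(480,600),interpolation=cv2.INTER_AREA))
E
```

```text
[[0.775, 0.366, -0.515, 1.311], [0.632, -0.425, 0.648, -1.012], [0.018, -0.828, -0.561, 0.992], [0.0, 0.0, 0.0, 1.0]] 513.6740654231827
[[0.992, -0.086, 0.093, 0.375], [-0.126, -0.614, 0.779, -1.229], [-0.009, -0.784, -0.62, 1.029], [0.0, 0.0, 0.0, 1.0]] 508.76260299375997
0.1 [-3.14134721e+00  1.18569640e-03 -1.25797608e+00]
```

View pics/s0.png

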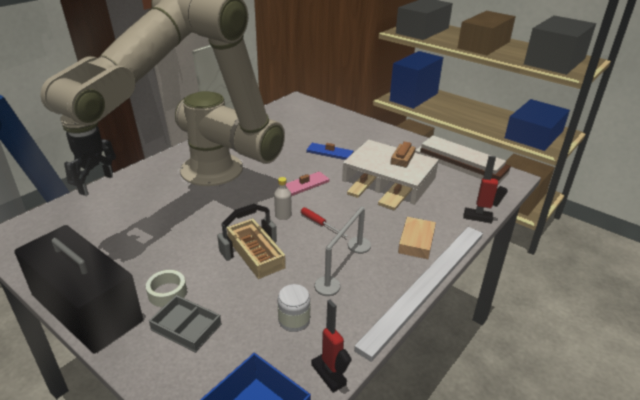

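View pics/d0.png

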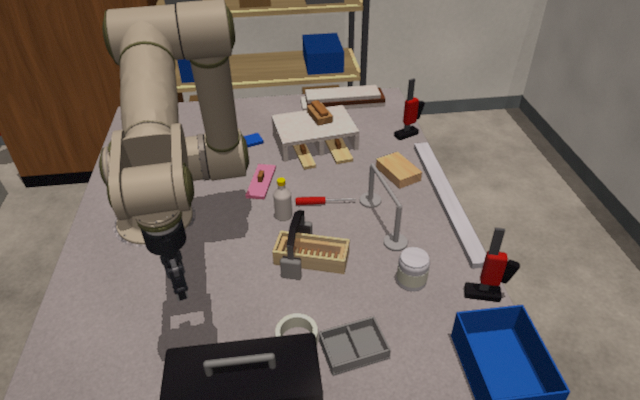

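```bash
python3 - <<'E'
from h import *
s=load('s0');d=load('d0')
P=cloud(s);Q=cloud(d)
for n,p in (('s',P),('d',Q)):
    pts=p.reshape(-1,3)
    m=(pts[:,2]>-.02)&(pts[:,2]<.02); print(n,'bench z',np.nanmedian(pts[m,2]))
L={'s':{'lidL':(361,184),'lidR':(393,196),'cab':(380,165),'bar':(345,238),'barA':(329,250),'barB':(361,213),'band':(250,211),'boxr':(240,255),'can':(293,292),'bottle':(283,180),'scr':(312,215),'offc':(417,233)},
'd':{'lidL':(304,156),'lidR':(340,152),'cab':(300,130),'barA':(371,170),'barB':(398,205),'band':(296,228),'can':(413,258),'bottle':(281,183),'scr':(310,201),'offc':(398,165)}}
for n,p in (('s',P),('d',Q)):
    for k,(u,v) in L[n].items(): print(n,k,np.round(p[v,u],3))
# ortho colour maps from both clouds
M=[]
for p,c in ((P,s),(Q,d)):
    im=np.full((400,400,3),255,np.uint8)
    q=p.reshape(-1,3);col=c['image'].reshape(-1,3)
    ok=np.isfinite(q).all(1)&(q[:,2]<.17)&(q[:,2]>-.02); q=q[ok];col=col[ok]
    o=np.argsort(q[:,2]);q=q[o];col=col[o]
    for r,cc in zip(q,col):
        u=int((0.5-r[1])/.0025);v=int((.98-r[0])/.0025)
        if 0<=u<399 and 0<=v<399: im[v:v+2,u:u+2]=cc[::-1]
    M.append(im)
im=np.hstack(M)
for i in range(1,10): cv2.putText(im,f'{.5-i*.1:.1f}',(i*40,10),0,.3,(0,0,255));cv2.putText(im,f'{.98-i*.1:.2f}',(0,i*40),0,.3,(0,0,255))
a=cv2.resize(s['image'][120:310,200:440],(480,380),interpolation=cv2.INTER_CUBIC)[:,:,::-1]
b=cv2.resize(s['image'][140:220,330:445],(460,320),interpolation=cv2.INTER_CUBIC)[:,:,::-1]
cv2.imwrite('pics/ortho.png',im);cv2.imwrite('pics/lids.png',b)
E
```

```text
s bench z 0.0008093060425432563
d bench z 0.0009861552204064594
s lidL [0.485 0.26  0.013]
s lidR [0.614 0.263 0.018]
s cab [0.522 0.312 0.081]
s bar [ 0.611 -0.002 -0.001]
s barA [ 0.707 -0.209  0.138]
s barB [ 0.67  -0.015  0.129]
s band [ 0.432 -0.219  0.136]
s boxr [ 0.43  -0.268  0.004]
s can [ 0.703 -0.343  0.089]
s bottle [ 0.398 -0.044  0.141]
s scr [ 0.48  -0.003  0.024]
s offc [0.788 0.119 0.036]
d lidL [0.483 0.25  0.016]
d lidR [0.612 0.256 0.016]
d cab [0.477 0.318 0.081]
d barA [ 0.664 -0.011  0.124]
d barB [ 0.699 -0.204  0.142]
d band [ 0.418 -0.257  0.142]
d can [ 0.706 -0.353  0.089]
d bottle [ 0.391 -0.052  0.135]
d scr [ 0.477 -0.008  0.022]
d offc [0.787 0.121 0.037]
```

View pics/ortho.png

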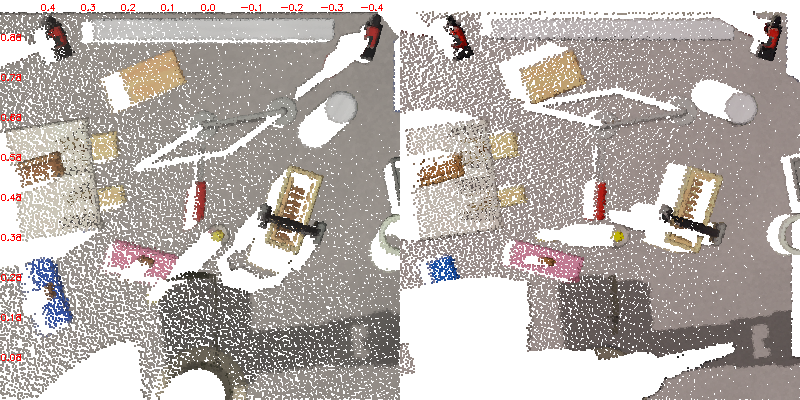

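View pics/lids.png

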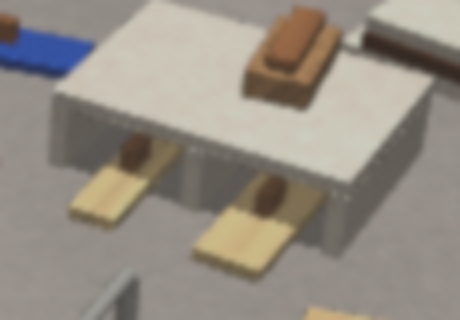

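Shown: the lids stick out of the cabinet at scene px (361,184), narrow, and (393,196), wide. The blue (330,152) and pink (308,182) ones are decoys. The crop confirms the right-hand one is clearly wider, so I choose (393,196). Next come the fits from the clouds.

```bash
cat >> h.py <<'E'
def rect(p,x,y,z,tag=''):
    q=p.reshape(-1,3); m=np.all([(q[:,i]>r[0])&(q[:,i]<r[1]) for i,r in enumerate((x,y,z))],0); q=q[m]
    r=cv2.minAreaRect((q[:,:2]*1000).astype(np.float32)); c=q[:,:2].mean(0)
    w,V=np.linalg.eigh(np.cov(q[:,:2].T)); a=np.degrees(np.arctan2(V[1,1],V[0,1]))
    print(tag,len(q),'rect',np.round(r[0],1),np.round(r[1],1),round(r[2],1),'mean',np.round(c,4),'pca deg',round(a,1),'z',np.round(np.percentile(q[:,2],[5,50,95]),3)); return q
E
python3 - <<'E'
from h import *
for t in('s0','d0'):
    p=cloud(load(t))
    rect(p,(.35,.5),(-.33,-.15),(.125,.155),t+' band')
    rect(p,(.33,.6),(-.32,-.12),(.042,.056),t+' rim')
    rect(p,(.6,.8),(-.25,.03),(.128,.155),t+' bar')
    rect(p,(.56,.67),(.2,.28),(.008,.022),t+' lid')
    rect(p,(.44,.54),(.2,.28),(.008,.022),t+' narrow')
    rect(p,(.35,.75),(.25,.55),(.070,.09),t+' cab')
E
```

```text
s0 band 277 rect [ 417.4 -225.2] [114.   29.1] 75.3 mean [ 0.42   -0.2296] pca deg 71.4 z [0.126 0.137 0.144]
s0 rim 663 rect [ 455.9 -230.3] [217.6 158. ] 2.6 mean [ 0.4582 -0.2344] pca deg 161.1 z [0.043 0.049 0.054]
s0 bar 282 rect [ 685.1 -109. ] [ 16.2 211.7] 9.9 mean [ 0.6886 -0.119 ] pca deg 99.8 z [0.132 0.144 0.148]
s0 lid 258 rect [615.5 241.7] [65.1 79. ] 6.8 mean [0.6164 0.2424] pca deg 106.6 z [0.01  0.014 0.018]
s0 narrow 173 rect [501.8 240.9] [80.5 77.2] 4.9 mean [0.4914 0.2384] pca deg 96.6 z [0.01  0.014 0.019]
s0 cab 2188 rect [531.8 366.8] [281.1 217.9] 8.5 mean [0.5393 0.3513] pca deg -173.8 z [0.074 0.078 0.083]
d0 band 230 rect [ 418.7 -224.4] [111.3  20.2] 72.5 mean [ 0.4167 -0.2349] pca deg 71.7 z [0.126 0.14  0.145]
d0 rim 800 rect [ 458.4 -234.3] [213.4 151.6] 2.4 mean [ 0.4542 -0.2378] pca deg 167.7 z [0.043 0.049 0.054]
d0 bar 255 rect [ 687.  -106.8] [ 18.  215.5] 9.4 mean [ 0.6869 -0.1188] pca deg 100.1 z [0.133 0.144 0.148]
d0 lid 214 rect [617.8 242.6] [62.6 79.8] 7.5 mean [0.6167 0.2419] pca deg 106.9 z [0.01  0.014 0.019]
d0 narrow 176 rect [498.8 239.5] [78.1 79.2] 89.1 mean [0.4889 0.2386] pca deg 105.4 z [0.01  0.015 0.019]
d0 cab 2078 rect [533.8 369.3] [282.7 215.3] 7.2 mean [0.5286 0.3493] pca deg -178.5 z [0.074 0.079 0.083]
```

```bash
python3 - <<'E'
from h import *
arm.move_pose([.418,-.225,.46],[np.pi,0,np.radians(-17.5)])
s=snap('wrist','w1');p=cloud(s)
print(np.round(s['world_from_camera'],3).tolist(),arm.read_clock())
rect(p,(.35,.5),(-.33,-.12),(.136,.155),'top')
rect(p,(.35,.5),(-.33,-.12),(.12,.155),'band')
rect(p,(.33,.6),(-.32,-.12),(.042,.056),'rim')
E
```

```text
[[0.953, -0.286, -0.099, 0.443], [-0.303, -0.901, -0.309, -0.147], [-0.001, 0.325, -0.946, 0.429], [0.0, 0.0, 0.0, 1.0]] 1.5667
top 1810 rect [ 418.5 -222.2] [81.7 19.7] 71.7 mean [ 0.4191 -0.2199] pca deg 72.4 z [0.138 0.142 0.143]
band 2660 rect [ 418.4 -222.3] [127.1  19.9] 72.4 mean [ 0.4205 -0.2155] pca deg 72.6 z [0.123 0.141 0.143]
rim 3517 rect [ 452.6 -245.9] [119.  199.4] 71.9 mean [ 0.4618 -0.2317] pca deg 162.8 z [0.044 0.05  0.051]
```

View pics/w1.png

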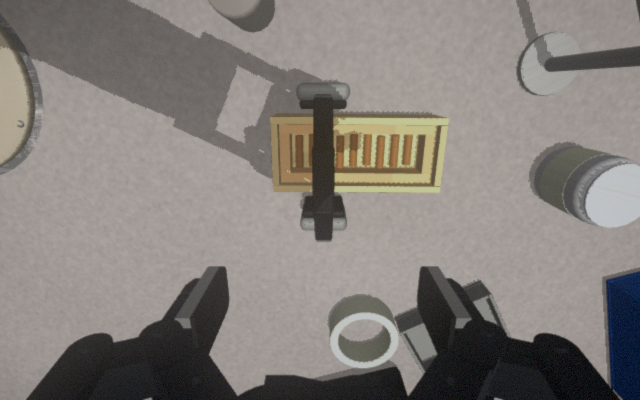

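```bash
python3 - <<'E'
from h import *
y1=np.radians(-17.6); y2=np.radians(-80.3)
print(arm.solve_ik([.686,-.108,.475],[np.pi,0,y2]))
arm.line_to([.4185,-.2223,.297],.12,[np.pi,0,y1])
print('f',arm.read_contact_force(),arm.read_ee_pos())
arm.move_gripper(0.0,40); print('open',arm.read_opening(),arm.read_contact_force())
arm.line_to([.4185,-.2223,.475],.12)
print('open',arm.read_opening(),arm.read_contact_force())
arm.line_to([.686,-.108,.475],.2,[np.pi,0,y2])
print('open',arm.read_opening(),arm.read_contact_force(),arm.read_clock())
arm.line_to([.686,-.108,.345],.12)
print(arm.read_contact_force())
snap('scene','s1');snap('side','d1');s=snap('wrist','w2')
for t in ('s1','d1','w2'):
    p=cloud(load(t)); rect(p,(.6,.78),(-.22,.03),(.135,.149),t+' bar')
im=np.hstack([cv2.resize(load(t)['image'][a:a+140,b:b+140],(400,400)) for t,a,b in (('s1',160,270),('d1',100,320))])
cv2.imwrite('pics/hang.png',im[:,:,::-1])
E
```

```text
[-3.24416383e-01  7.09343176e-01  7.07121483e-01 -4.44089210e-16
  1.72512799e+00  1.07708301e+00]
f [-1.31050292 -0.23647465 -0.2201407 ] [ 0.41858363 -0.2223945   0.29752506]
open 0.019030421174369337 [ 0.88673676 -0.45425047  1.08380373]
open 0.019013134519747708 [ 0.6335701  -0.49758758 -2.74561408]
open 0.01938640790570903 [ 0.44155316 -0.22151601 -2.13392916] 6.925
[ 0.59069588  0.0798144  -2.50291588]
s1 bar 247 rect [ 684.5 -106.4] [128.1 181. ] 45.2 mean [ 0.6897 -0.1265] pca deg 99.7 z [0.137 0.144 0.148]
d1 bar 224 rect [ 685.  -107.1] [177.5 130.1] 64.8 mean [ 0.6898 -0.1262] pca deg 99.6 z [0.136 0.144 0.148]
w2 bar 6957 rect [717.7 -99.7] [ 80.3 216.4] 9.8 mean [ 0.6885 -0.1042] pca deg 99.9 z [0.14  0.145 0.147]
```

View pics/hang.png

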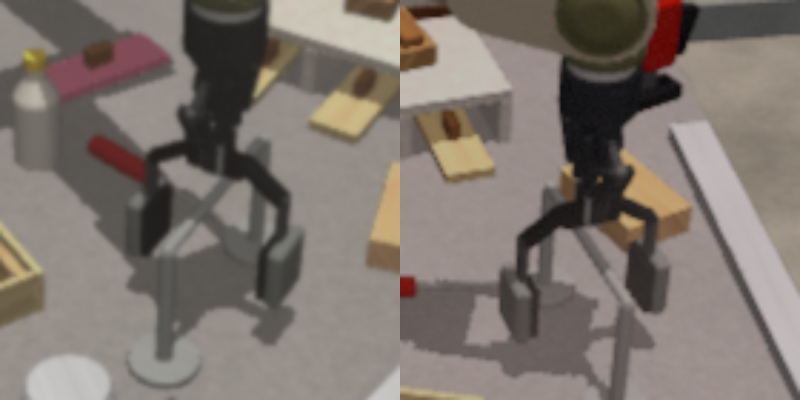

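The arch straddles the bar with a cup on each side and the bar passing under the crown. I'll lower it by feel.

```bash
python3 - <<'E'
from h import *
z=.330; arm.line_to([.686,-.108,z],.05); f0=arm.read_contact_force()[2]
while z>.316:
    z-=.0015; arm.line_to([.686,-.108,z],.02); f=arm.read_contact_force()[2]; print(round(z,4),round(f,2))
    if f>f0+4: break
arm.move_gripper(.05); arm.dwell(.3)
arm.line_to([.686,-.108,.45],.12)
arm.move_gripper(.085)
s=snap('scene','s2');snap('side','d2')
for t in('s2','d2'):
    p=cloud(load(t)); rect(p,(.58,.8),(-.16,-.05),(.151,.19),t+' band')
im=np.hstack([cv2.resize(load(t)['image'][a:a+140,b:b+140],(400,400)) for t,a,b in (('s2',160,270),('d2',100,320))])
cv2.imwrite('pics/hang2.png',im[:,:,::-1])
print(arm.read_clock())
p=cloud(s); 
rect(p,(.56,.67),(.2,.28),(.006,.022),'lid')
E
```

```text
0.3285 -2.46
0.327 -1.58
0.3255 -2.73
0.324 -2.08
0.3225 2.13
s2 band 299 rect [ 690.2 -120.3] [115.1  47. ] 13.9 mean [ 0.6902 -0.1128] pca deg -168.2 z [0.153 0.163 0.17 ]
d2 band 274 rect [684.5 -95.7] [113.1  53.6] 8.3 mean [ 0.6824 -0.113 ] pca deg -171.3 z [0.152 0.163 0.17 ]
12.4667
lid 273 rect [606.5 243. ] [84.4 77.5] 6.2 mean [0.617  0.2413] pca deg 111.0 z [0.007 0.014 0.018]
```

View pics/hang2.png

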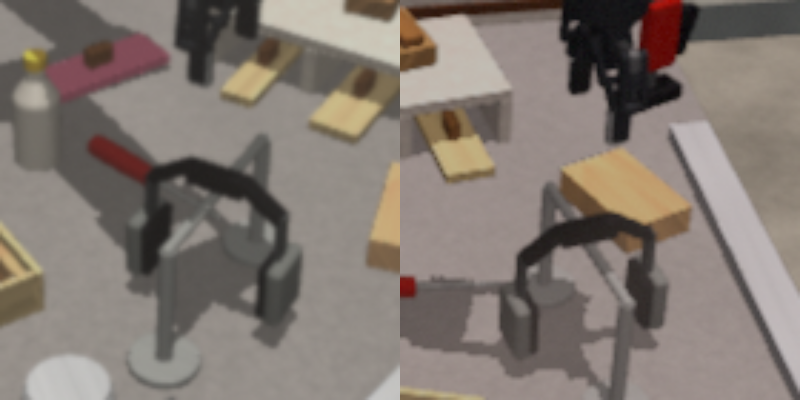

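The defenders hang upright, with the band top at about 0.168 as it should be. Now a close look at the lid.

```bash
python3 - <<'E'
from h import *
arm.move_pose([.62,.17,.43],[np.pi,0,np.radians(7.3)])
s=snap('wrist','w3');p=cloud(s)
q=rect(p,(.56,.68),(.2,.285),(.010,.020),'lid')
q=rect(p,(.57,.66),(.2,.285),(.012,.016),'lid')
# end edge & sides: in rotated frame
t=np.radians(7.3);ex=np.array([np.cos(t),np.sin(t)]);ey=np.array([-np.sin(t),np.cos(t)])
a=q[:,:2]@ex;b=q[:,:2]@ey
for lo in np.arange(b.min(),b.max(),.01):
    m=(b>=lo)&(b<lo+.01)
    if m.any(): print(round(lo,3),m.sum(),a[m].min().round(4),a[m].max().round(4))
c=rect(p,(.4,.75),(.25,.5),(.07,.085),'cab'); print('front',np.percentile(c[:,:2]@ey,[0.5,2,5]))
E
```

```text
lid 3803 rect [616.5 247.1] [62.1 71.2] 8.1 mean [0.6163 0.248 ] pca deg 98.1 z [0.013 0.014 0.015]
lid 3745 rect [616.4 247.1] [62.1 71.1] 7.8 mean [0.6163 0.248 ] pca deg 98.6 z [0.013 0.014 0.015]
0.131 478 0.6128 0.6741
0.141 538 0.6121 0.6737
0.151 498 0.6122 0.6734
0.161 547 0.6124 0.6732
0.171 498 0.6116 0.6728
0.181 564 0.6118 0.6737
0.191 571 0.6121 0.6734
0.201 51 0.6124 0.6688
cab 18352 rect [544.  292.1] [278.1  46.6] 8.2 mean [0.5417 0.2909] pca deg -172.4 z [0.077 0.078 0.079]
front [0.1963106  0.19767826 0.19925941]
```

View pics/w3.png

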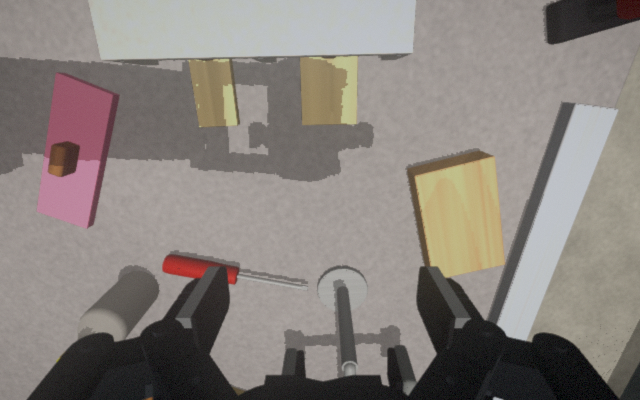

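```bash
python3 - <<'E'
from h import *
R=[np.pi,0,np.radians(8)]; g=np.array([.6193,.2255])
arm.line_to([*g,.24],.2,R)
arm.line_to([*g,.172],.08)
print('f',arm.read_contact_force(),arm.read_ee_pos())
arm.move_gripper(.05,30); print('open',arm.read_opening(),arm.read_contact_force())
d=np.array([np.sin(np.radians(8)),-np.cos(np.radians(8))])
e=g+.11*d; arm.line_to([*e,.172],.08)
print('open',arm.read_opening(),arm.read_contact_force())
arm.move_gripper(.080); arm.dwell(.3); print(arm.read_contact_force())
arm.line_to([*e,.25],.15)
c=e+np.array([-.01,-.0])
arm.line_to([*c,.40],.2)
s=snap('wrist','w4');p=cloud(s)
rect(p,(.5,.7),(.05,.28),(.010,.020),'lid'); rect(p,(.5,.7),(.05,.28),(.035,.045),'knob')
print(arm.read_clock(),arm.read_ee_pos())
E
```

```text
f [-0.68320318  0.05946324  0.1831054 ] [0.6194913  0.2255589  0.17259255]
open 0.06097501267530867 [-1.30732808 -0.30822457  3.84811746]
open 0.06082510297655345 [-0.82731639  3.62641512  5.10498258]
[0.9039239  0.22822062 1.03551743]
lid 11439 rect [579.5 183.5] [153.  174.6] 7.7 mean [0.6126 0.1999] pca deg 114.1 z [0.013 0.014 0.015]
knob 653 rect [624.5 189.7] [15.4 34.4] 8.5 mean [0.6243 0.1899] pca deg 98.2 z [0.038 0.04  0.041]
19.8917 [0.62466385 0.11654164 0.39812762]
```

View pics/w4.png

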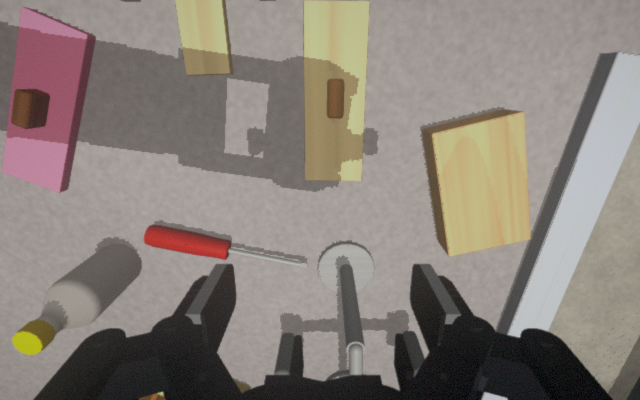

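```bash
python3 - <<'E'
from h import *
p=cloud(load('w4')); rect(p,(.577,.69),(.05,.288),(.010,.020),'lid')
arm.line_to([.6,.0,.47],.25,[np.pi,0,np.radians(-17.8)])
arm.line_to([.455,-.26,.42],.25)
for t,dx in(('w5',0),):
    s=snap('wrist',t);p=cloud(s)
    q=rect(p,(.33,.6),(-.36,-.1),(.045,.056),t+' rim'); rect(p,(.33,.6),(-.36,-.1),(.033,.039),t+' ledge')
    th=np.radians(-17.8);a=q[:,:2]@[np.cos(th),np.sin(th)];b=q[:,:2]@[-np.sin(th),np.cos(th)]
    print('a',np.percentile(a,[.2,1,99,99.8]),'b',np.percentile(b,[.2,1,99,99.8]))
# inner rebate edges from rim top points
r=q[q[:,2]>.0475]; a=r[:,:2]@[np.cos(th),np.sin(th)];b=r[:,:2]@[-np.sin(th),np.cos(th)]
am=(a.min()+a.max())/2;bm=(b.min()+b.max())/2
for nm,w,o in(('a',a-am,np.abs(b-bm)<.025),('b',b-bm,np.abs(a-am)<.07)):
    for sg in(-1,1):
        m=o&(w*sg>0); print(nm,sg,np.percentile(w[m],[1,50,99]).round(4))
print(am,bm,arm.read_clock())
E
```

```text
lid 10384 rect [624.5 189.6] [ 62.2 174.6] 7.5 mean [0.6233 0.1972] pca deg 97.5 z [0.013 0.014 0.015]
w5 rim 4529 rect [ 457.5 -230.8] [ 87.2 199.5] 71.8 mean [ 0.4572 -0.2283] pca deg 161.9 z [0.048 0.05  0.051]
w5 ledge 5235 rect [ 456.  -226.4] [ 79.7 189.6] 71.9 mean [ 0.4578 -0.2306] pca deg 162.0 z [0.035 0.036 0.038]
a [0.40686882 0.40752753 0.6048454  0.60551125] b [-0.12365876 -0.12270899 -0.03637055 -0.0363438 ]
a -1 [-0.0993 -0.0949 -0.0911]
a 1 [0.0913 0.095  0.0994]
b -1 [-0.0426 -0.0388 -0.0348]
b 1 [0.0362 0.0401 0.0438]
0.5061398803946298 -0.08017712055779586 22.0
```

View pics/w5.png

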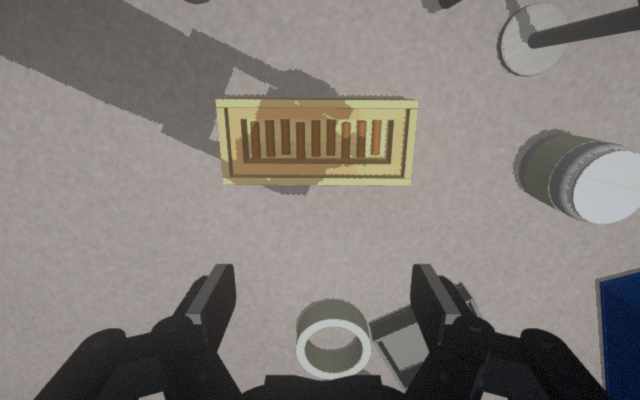

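```bash
python3 - <<'E'
from h import *
k=[.6245,.1896]; y=np.radians(7.7); y2=np.radians(71.9); z0=.191
print(arm.solve_ik([.4575,-.2307,.45],[np.pi,0,y2]))
arm.move_gripper(.05)
arm.line_to([.60,-.0,.46],.25,[np.pi,0,y]); arm.line_to([*k,.28],.25)
arm.line_to([*k,z0],.1); print('f',arm.read_contact_force())
arm.move_gripper(0.,45); print('open',arm.read_opening(),arm.read_contact_force())
arm.line_to([*k,.45],.12); print('open',arm.read_opening(),arm.read_contact_force())
arm.line_to([.4575,-.2307,.45],.15,[np.pi,0,y2])
arm.line_to([.4575,-.2307,z0+.062],.12)
print('open',arm.read_opening(),arm.read_contact_force(),arm.read_clock())
snap('scene','s3');snap('side','d3')
for t in('s3','d3'):
    p=cloud(load(t)); rect(p,(.33,.6),(-.36,-.1),(.070,.080),t+' lidtop')
im=np.hstack([cv2.resize(load(t)['image'][a:a+120,b:b+120],(400,400),interpolation=cv2.INTER_CUBIC) for t,a,b in (('s3',180,200),('d3',180,250))])
cv2.imwrite('pics/lid3.png',im[:,:,::-1])
E
```

```text
[-0.69602923  0.25528317  1.45548544  0.          1.43082404 -1.95092096]
f [ 1.28954262 -0.83567665 -0.2449363 ]
open 0.015071829691633978 [-0.63695413 -0.93644498  4.14317096]
open 0.015517284563466195 [-0.47280805  0.04358791 -2.27174168]
open 0.015101597691327033 [ 0.30069363  0.19176133 -1.93890757] 33.6583
s3 lidtop 622 rect [ 456.4 -233.3] [ 65.5 181. ] 72.9 mean [ 0.4783 -0.2455] pca deg 170.1 z [0.072 0.076 0.079]
d3 lidtop 947 rect [ 456.8 -231.8] [ 68.2 174.9] 71.8 mean [ 0.4573 -0.2368] pca deg 161.9 z [0.072 0.076 0.079]
```

View pics/lid3.png

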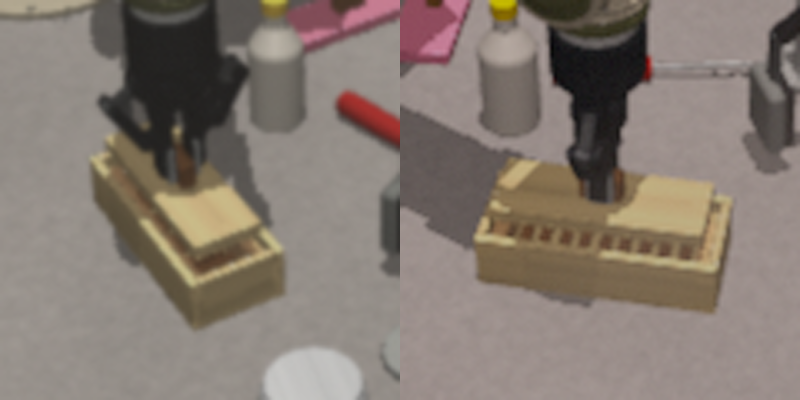

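Level and centred within about 2 mm over the box, against ±4.5 mm of play. Lowering by feel.

```bash
python3 - <<'E'
from h import *
c=[.4575,-.2307]; z0=.191; h=.046; arm.line_to([*c,z0+h],.05); f0=arm.read_contact_force()[2]; print('f0',f0)
while h>.032:
    h-=.0015; arm.line_to([*c,z0+h],.03); f=arm.read_contact_force()[2]; print(round(h,4),round(f,2))
    if f>f0+4: break
if h<=.038:
    arm.move_gripper(.045); arm.dwell(.3); arm.line_to([*c,.36],.12)
    arm.line_to([.455,-.26,.42],.15,[np.pi,0,np.radians(71.9)])
    snap('wrist','w6');snap('scene','s4');snap('side','d4')
    for t in('w6','s4','d4'):
        p=cloud(load(t)); rect(p,(.33,.6),(-.36,-.1),(.045,.056),t+' rim+lid'); rect(p,(.33,.6),(-.36,-.1),(.070,.080),t+' knob')
        rect(p,(.58,.8),(-.16,-.05),(.151,.19),t+' band') if t!='w6' else 0
    cv2.imwrite('pics/fin.png',np.hstack([load('w6')['image'][:400,100:500],cv2.resize(load('s4')['image'][130:330,190:390],(400,400))])[:,:,::-1])
print(arm.read_clock(),arm.read_contact_force())
E
```

```text
f0 -1.2564914077494622
0.0445 -1.55
0.043 -1.58
0.0415 -0.86
0.04 -0.36
0.0385 -1.15
0.037 -2.21
0.0355 10.29
w6 rim+lid 13466 rect [ 476.9 -172.1] [211.4 198.3] 71.9 mean [ 0.4482 -0.2285] pca deg 161.9 z [0.049 0.05  0.051]
w6 knob 617 rect [ 527.2 -177.5] [209.1  35.5] 37.2 mean [ 0.4587 -0.2286] pca deg -141.0 z [0.073 0.076 0.077]
s4 rim+lid 1255 rect [ 457.4 -232.2] [ 89.8 205.6] 72.3 mean [ 0.4634 -0.2363] pca deg 162.7 z [0.046 0.05  0.054]
s4 knob 55 rect [ 455. -233.] [19.  38.9] 71.2 mean [ 0.4573 -0.2342] pca deg 161.5 z [0.072 0.076 0.078]
s4 band 310 rect [ 686.  -111.2] [113.8  26. ] 9.5 mean [ 0.69   -0.1129] pca deg -168.5 z [0.152 0.163 0.17 ]
d4 rim+lid 1522 rect [ 457.9 -231.2] [ 95.1 199.4] 72.4 mean [ 0.4576 -0.2353] pca deg 162.0 z [0.046 0.05  0.054]
d4 knob 71 rect [ 456.1 -233.2] [19.6 36.2] 70.0 mean [ 0.4565 -0.2331] pca deg 158.7 z [0.071 0.076 0.079]
d4 band 271 rect [ 688.4 -110.7] [111.6  25.6] 8.7 mean [ 0.6841 -0.1132] pca deg -171.2 z [0.152 0.163 0.171]
38.675 [ 0.43064208 -0.20201106 -0.47749822]
```

View pics/fin.png

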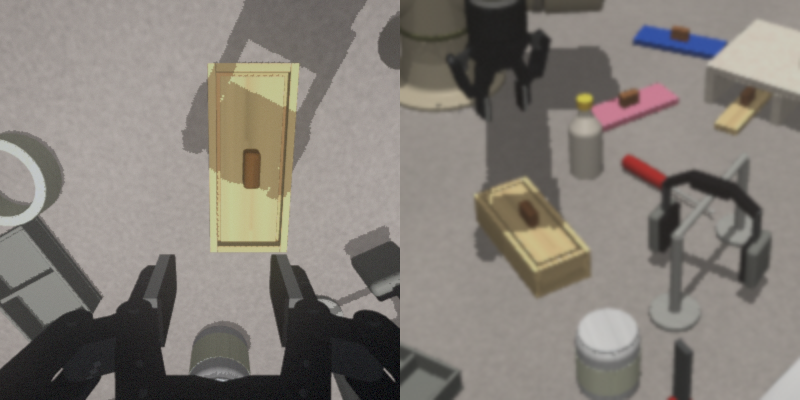

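```bash
python3 -c "
from h import *
arm.job_done()"
```

```text
the job is handed in; nothing more can be done
```

The box is closed and the job is handed in, with the robot clock at about 39 s of the 72 s allowed. The hand-in gives no verdict.

- **Ear defenders:** they hang astride the rail, close to the middle of the bar. The band top measures about 0.17 m up, against 0.168 m expected when it rests on the bar.
- **Lid, on the way:** I drew the wider lid about 110 mm out of the cabinet. I let go of it flat on the bench, with its centre about 190 mm in front of the cabinet's centre by calculation, and its top at 14 mm.
- **Lid, on the box:** it was then lifted by its knob and set down by feel. In the last pictures it lies level in the rebate, with its top and the rim both at 49–51 mm. It is centred within about 2 mm, and its angle matches the box's.
- **Checks:** none failed at the end. The wrist-camera knob reading after placing was spoiled by other points in the measured region, so I relied on the rim and lid height and on the other two cameras. The last pictures show nothing else disturbed, though I did not measure the other objects' positions again.

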